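# Hold down the recessed reset button of a test controller

### The arm

A 6-joint arm with a two-finger parallel gripper is mounted at the origin on the work surface; the furniture and walls round the work are solid. World frame = base frame: x ahead of the robot, y to its left, z up, the work surface at z = 0. Lengths are in m, angles in rad, forces in N, time in s.
With the tool pointing down it reaches from about 0.375 to 0.9 m from the base axis. Payload 3.1 kg.
Tool frame: the origin (TCP) lies between the finger pads; the fingertips stand manip.finger_overhang ahead of it and the grasp point (between the pads) lies 5 mm behind it (manip.finger_overhang is the distance from the TCP to the fingertips, in m); z points along the fingers, y is the line along which they close (so a half turn about z gives the same grasp; the last joint's range is limited). The gripper opens to 85 mm and grips with 20 to 120 N. Pads are 22 mm wide; open, the fingers measure 114 mm over their backs; the gripper's body (76 mm by 85 mm) begins 54 mm behind the grasp point. The pads swing forward as they close: fully open they stand 13 mm farther back than shut.
Start: joints at [1.139, 0.527, 1.433, -0, 1.181, -0.178], TCP at [0.157, 0.605, 0.245] pointing down, gripper open.
Joint ranges: [-3.08, 3.08], [-0.75, 2.2], [0.22, 2.44], [-1.43, 4.57], [0, 2.65], [-2.85, 2.85]. Speed limits (rad/s): [2.79, 2.79, 3.14, 3.14, 3.14, 3.14].

### API

Orientations are given as a unit quaternion [x, y, z, w].
In Python, from station import manip gives the robot as it stands.
- The arm moves only by the tool drive_tool, never from a script. Its argument "plan" is a list of rows, each a list of 7 numbers: the shift along the tool's x, y, z in m, then the turn, a rotation vector about the tool's x, y, z in degrees, then the opening, from -1 (shut) to 1 (fully open). In form: [[x, y, z, wx, wy, wz, gripper], ...]. A call has 1 to 10 rows; each row shifts and turns the commanded pose from where the row before left it, along the tool's axes as they then stand; what a row does not reach is not made up. A row lasts 1/10 s, in which the tool goes at most 50 mm and 8.59 degrees, less where a joint would pass 70% of its speed; a pose out of reach is approached as far as the arm can. A call is refused whole if a number of a shift passes 0.05 or a number of a turn 8.59, either way. A call with a gripper value outside its range is refused whole. The fingers move at their own pace and stop on an object; "newtons" is the grip in N (left out, the last holds). Time passes only in rows, so rows that do not move let the fingers close. It gives the time, the measured TCP pose, the force, the opening and the grip force at its end, in the units of the state.
- manip.sense(): the state, without advancing time (a new reading comes with each control period).
- manip.snapshot(name): name is "scene" or "side" or "wrist"; returns a dict with "image" (384x512x3 uint8, red, green, blue), "z_map" (384x512 float32, m along the optical axis (not along the pixel's ray), 0 where there is no reading), "fov_y" (degrees; the focal length in pixels is half the picture's height over the tangent of half this angle, whatever the lens; pixels are square), "cx", "cy" (the principal point, pixels), "k1" (the pictures are not rectified: a ray, as slopes to the right and down, at radius r is drawn at 1 + k1 r^2 times it, then the intrinsics apply), "extrinsics" (4x4, takes a point from camera to world coordinates); the wrist camera has in their place "mount" (4x4, takes a point from camera to tool coordinates, whose origin is the TCP and whose axes are the flange's). Camera axes: x right, y up, looking along -z (the intrinsics and any distortion apply to the point x, -y, -z); pixel columns grow to the right and rows downward; lengths in m; the calibration is good to about 2 mm. A picture is of the moment at which its call begins: read the wrist's pose just before it.
- manip.sign_off(): hands the job in; it is judged then, once.
The state is a dict: "t": time; "q": joint angles; "qd": joint speeds; "tau": joint torques, N m; "tcp_pos": TCP position; "tool_rot": TCP orientation; "force": force on the tool from outside, world axes, zero at the start; "ft_torque": the same for the moment, N m; "finger_gap": opening from 0.0 (shut) to 1.0 (fully open); "gripper_force": force on a finger pad.
Only numpy, scipy, OpenCV 4.12 (cv2) and the standard library are available. Lean on these libraries where they do the work, as an engineer would, in place of code of your own. Each camera call takes 0.05 s, during which the arm holds its last target. There are 200 camera calls.

### The job

Reset the test controller on the bench: flip its cam lever over, fully away from the side it leans to, to free the shutter, slide the shutter fully open, then take the screwdriver out of its block, reach its shaft down through the port and press the recessed button all the way. Finish holding it there: the program ends with the gripper still gripping the screwdriver and the button still held down. Do not knock over the two vials or the glue stick that stand nearby.

Things in the scene. Friction and masses are not known exactly. Their poses are not given: they have to be found in the camera images.
- controller: grey benchtop electronics case with a grey top plate, 150 (x) x 180 (y) x 68 mm high, fixed to the bench. Its origin is on the bench straight below the centre of the reset port; the case spans x -65..85 and y -68..112 mm about it; its -x side carries a dark display, z is up. Two 7 mm high rails guide the shutter, running along y at x = +-23.5 mm, y -26..70 mm
- port (a point): centre of the round reset port (16 mm diameter, in an 8 mm top plate, slightly bevelled rim) at the level of the case's top face, 68 mm above the bench. Under it is a square well 34 mm wide; the button's flat top (24 mm disc) lies 40 mm below the top face when not pressed. Hidden under the shutter at the start
- reset_button (a joint): how far the recessed button is pressed, 0 to 0.006 m, straight down; sprung: 2 N to start it, 5 N fully down; it springs back when let go
- shutter (a joint): how far the steel shutter is slid open, 0 (port covered) to 0.042 m (fully open), along the controller's +y; slides with about 1 N and stays where left. Blocked at once by the nose of the cam lever until the lever is flipped. The plate is 41 (x) x 40 (y) mm, its top 5 mm above the case, with an end wall at its +y edge that rises 17 mm, measured from the case's top
- shutter_tab (a point): middle of the top of the shutter's upright dark tab, 30 mm above the case's top face; the tab is 24 mm along the controller's x, 12 mm along y and reaches down to the plate; moves with the shutter
- cam_lever (a joint): angle of the cam lever, 0 locked to 1.25 rad fully freed; its pivot axis is parallel to the controller's y, at x = +39, y = +27 mm from the port and 20 mm above the case's top face. At 0 the handle stands 25 degrees off upright, leaning towards -x (over the shutter); it swings up over the top towards the controller's +x and stays where it is left; stiff by about 0.08 N m
- lever_tip (a point): centre of the 18 mm dark ball at the end of the cam lever's 10 mm thick handle, 62 mm from the pivot; moves with the lever
- tool_block: light wooden block 75 x 75 x 60 mm fixed to the bench, a square hole 9 mm wide and 48 mm deep in the middle of its top; origin at the centre of its underside
- screwdriver: green-handled screwdriver, 200 mm long, about 90 g, standing tip down in the block. Its own x axis runs along it to the tip (downwards at the start). Handle: 96 mm long, from 104 to 200 mm above the tip, 22 mm thick along its own y, 26 mm along its own z; shaft: 6 mm thick. Its origin is 100 mm above the tip and lies 13 mm beside the screwdriver's middle line, towards its own -z
- driver_tip (a point): end of the screwdriver's shaft, on its middle line; 12 mm above the bench at the start
- vial_a: small vial with a dark cap, standing, 25 mm diameter, 78 mm high; origin at the centre of its foot
- vial_b: small vial with a light cap, standing, 25 mm diameter, 78 mm high; origin at the centre of its foot
- glue_stick: glue stick, standing, 26 mm diameter, 87 mm high; origin at the centre of its foot
Things that resemble listed ones, but are neither listed nor needed, are in the scene too. What is shaped like the screwdriver but white is not meant.

How it is judged:
On the way, in this order (a step that is already met when the one before it is completed fails the run):
1. the cam lever is flipped over (value of joint cam_lever above 1 rad), for 0.2 s.
2. the shutter is slid open (value of joint shutter above 0.034 m), for 0.2 s.
At the end, for the whole second after the job is handed in: Button held at least 4.5 of 6 mm down by the screwdriver tip (within 10 mm of the port axis, 42 mm or more below the top face), pushing over 2 N, the fingers gripping the screwdriver with over 3 N; shutter open at least 34 of 42 mm; lever past 1.0 of 1.25 rad (value of joint reset_button above 0.0045 m and contact force between screwdriver and controller above 2 N and contact force between screwdriver and the fingers above 3 N and horizontal distance between driver_tip and port below 0.01 m and z of driver_tip in the frame of port below -0.042 m and value of joint shutter above 0.034 m and value of joint cam_lever above 1 rad); the arm keeps its last pose, push and grip.
It fails at once if a vial or the glue stick is knocked over (angle between any of vial_a, vial_b, glue_stick's own z axis and vertical above 0.6 rad).
It also fails if it takes over 58 s, if anything falls off the work surface, if the arm or the gripper's body presses on something with over 40 N, if the wrist force passes 120 N, or if a joint passes its speed limit or range.

## Working session

There is one attempt and no reset: what is moved stays moved. The work goes in short steps, Python scripts to look and compute and a tool call to move; the robot and the scene stay as the last step left them, time stands still between calls to the robot, and variables do not carry over. Pictures are saved under pics/ and viewed, at most 10 in all, crops included, and the job is handed in when it is done.

Besides the shell and the picture viewer there is one more tool, called after ">>>" by a JSON object that holds its "name" and its "arguments". drive_tool: Moves the arm, as the interface text tells. Its arguments: {"type":"object","properties":{"plan":{"type":"array"},"newtons":{"type":"number"}},"required":["plan"]}

```bash
ls; mkdir -p pics
cat > h.py <<'E'
import numpy as np, cv2
from station import manip
from scipy.spatial.transform import Rotation as R
def snap(n):
    s=manip.sense(); d=manip.snapshot(n)
    if 'mount' in d:
        T=np.eye(4);T[:3,:3]=R.from_quat(s['tool_rot']).as_matrix();T[:3,3]=s['tcp_pos'];d['extrinsics']=T@d['mount']
    im=d['image'];h,w=im.shape[:2];f=h/2/np.tan(np.radians(d['fov_y'])/2)
    v,u=np.mgrid[:h,:w].astype(float)
    K=np.array([[f,0,d['cx']],[0,f,d['cy']],[0,0,1]])
    p=cv2.undistortPoints(np.stack([u,v],-1).reshape(-1,1,2),K,np.array([d['k1'],0,0,0.])).reshape(h,w,2)
    z=d['z_map'];P=np.stack([p[...,0]*z,-p[...,1]*z,-z],-1)
    W=P@d['extrinsics'][:3,:3].T+d['extrinsics'][:3,3]; W[z==0]=np.nan
    return im,W,d
def save(n,im): cv2.imwrite(f'pics/{n}.png',im[...,::-1])
E
python3 - <<'E'
from h import *
s=manip.sense();print({k:np.round(v,3) for k,v in s.items()},manip.finger_overhang)
ims=[]
for n in ['scene','side']:
    im,W,d=snap(n);np.savez(n,im=im,W=W);save(n+'0',cv2.resize(im,(800,600)))
    print(n,d['extrinsics'][:3,3].round(3),np.nanmin(W,(0,1)),np.nanmax(W,(0,1)))
E
```

```text
pics
{'t': np.float64(0.0), 'q': array([ 1.139,  0.528,  1.434, -0.   ,  1.181, -0.178]), 'qd': array([0.001, 0.   , 0.   , 0.   , 0.   , 0.002]), 'tau': array([-0.0000e+00, -4.4235e+01, -1.7802e+01, -0.0000e+00,  8.0000e-03,
        0.0000e+00]), 'tcp_pos': array([0.157, 0.604, 0.244]), 'tool_rot': array([ 0.127,  0.992, -0.001, -0.   ]), 'force': array([ 0.387, -0.165, -0.46 ]), 'ft_torque': array([-0.008, -0.006,  0.007]), 'gripper_force': np.float64(0.0), 'finger_gap': np.float64(0.998)} 0.014
scene [-0.235 -0.608  0.833] [-0.12905182 -0.6983922  -0.82135273] [2.74747075 1.53609197 0.72950444]
side [ 0.347 -0.922  0.658] [-0.62890525 -0.57494971 -0.81643331] [2.63373193 1.57898024 0.61916371]
```

View pics/scene0.png

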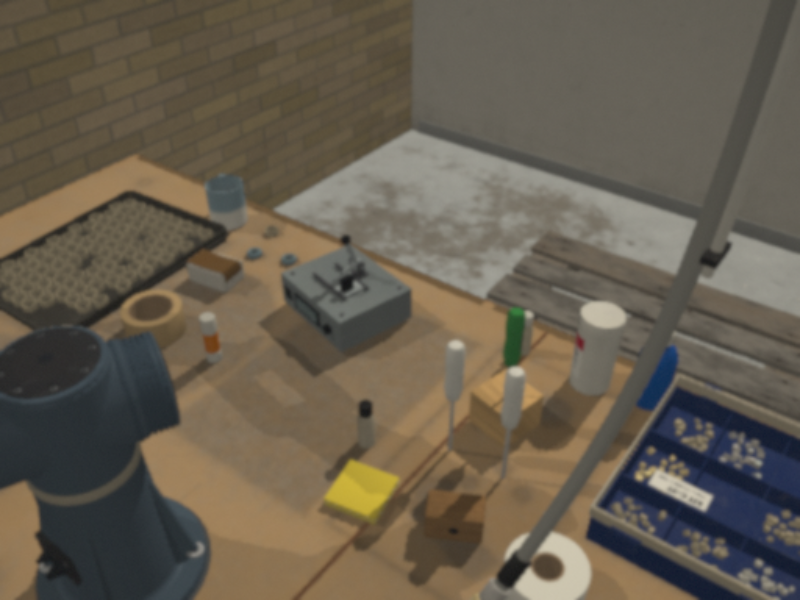

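View pics/side0.png

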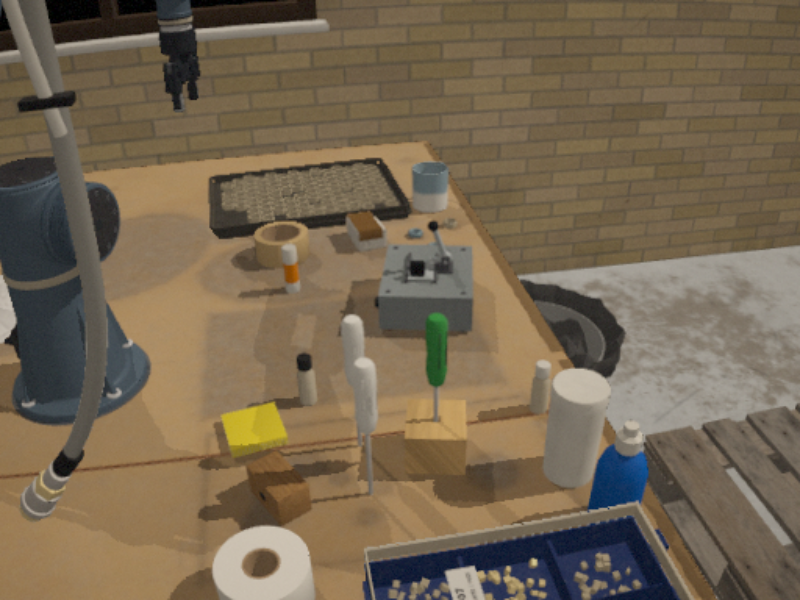

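The side view shows the controller (427,275), with the lever ball at (433,227), the tab at (417,268) and the green driver at (437,350) in its block. Vial a is at (306,380), vial b at (541,388) and the glue stick at (290,270). The white drivers stand at (352,345) and (366,395).

```bash
cat > m.py <<'E'
from h import *
def rect(P):
    (c,sz,a)=cv2.minAreaRect((P[:,:2]*1000).astype(np.float32)); return np.round(c,1),np.round(sz,1),round(a,1)
for n in ['scene','side']:
    d=np.load(n+'.npz');W=d['W'];im=d['im'];hsv=cv2.cvtColor(im,cv2.COLOR_RGB2HSV)
    S=lambda pts:[print(n,k,W[int(v*.64),int(u*.64)].round(3),im[int(v*.64),int(u*.64)]) for k,(u,v) in pts.items()]
    S(dict(ctl=(440,300),ball=(433,227),tab=(417,268),grn=(437,350),va=(306,390),vb=(541,388),gl=(290,275),w1=(352,340),w2=(366,395),blk=(437,430),sh=(436,400),roll=(578,400),bot=(620,470)) if n=='side' else dict(ctl=(350,320),ball=(346,240),grn=(515,340),va=(366,430),vb=(528,330),gl=(211,340),w1=(455,365),w2=(513,395),blk=(510,390),roll=(600,340)))
    g=(hsv[...,0]>45)&(hsv[...,0]<80)&(hsv[...,1]>120)&np.isfinite(W[...,0]); P=W[g]
    P=P[(P[:,0]>.3)&(P[:,0]<.9)]; print('green',len(P),P.min(0).round(3),P.max(0).round(3),np.median(P,0).round(3))
    for z in np.arange(.12,.23,.02):
        Q=P[abs(P[:,2]-z)<.01]; 
        if len(Q)>3: print('  z',round(z,2),Q[:,:2].mean(0).round(4),Q[:,:2].min(0).round(4),Q[:,:2].max(0).round(4),len(Q))
E
python3 m.py
```

```text
scene ctl [0.493 0.034 0.067] [74 76 73]
scene ball [0.574 0.107 0.15 ] [26 27 26]
scene grn [ 0.489 -0.261  0.174] [36 72 38]
scene va [ 0.339 -0.121  0.038] [96 89 75]
scene vb [ 0.651 -0.203  0.057] [99 92 77]
scene gl [0.335 0.195 0.049] [110  64  24]
scene w1 [ 0.396 -0.227  0.178] [115 112 102]
scene w2 [ 0.397 -0.312  0.174] [115 112 102]
scene blk [ 0.395 -0.308  0.181] [121 117 107]
scene roll [ 0.63  -0.331  0.115] [106 102  93]
green 227 [ 0.486 -0.266  0.128] [ 0.506 -0.248  0.214] [ 0.491 -0.259  0.182]
  z 0.14 [ 0.4917 -0.2594] [ 0.4869 -0.2641] [ 0.4981 -0.2525] 35
  z 0.16 [ 0.4914 -0.2583] [ 0.4861 -0.2643] [ 0.5006 -0.2503] 48
  z 0.18 [ 0.4909 -0.2591] [ 0.4859 -0.2655] [ 0.4978 -0.2526] 45
  z 0.2 [ 0.4907 -0.2585] [ 0.4865 -0.2646] [ 0.4967 -0.251 ] 66
  z 0.22 [ 0.4972 -0.255 ] [ 0.4888 -0.2627] [ 0.5061 -0.2481] 31
side ctl [0.569 0.015 0.064] [76 75 72]
side ball [0.577 0.1   0.151] [19 13 20]
side tab [0.544 0.078 0.092] [6 0 8]
side grn [ 0.499 -0.267  0.176] [33 81 32]
side va [ 0.345 -0.127  0.032] [116 104  88]
side vb [ 0.658 -0.209  0.049] [115 104  83]
side gl [0.339 0.184 0.042] [132  67   0]
side w1 [ 0.406 -0.233  0.181] [139 132 120]
side w2 [ 0.409 -0.321  0.168] [132 125 114]
side blk [ 0.498 -0.277  0.063] [198 161 105]
side sh [ 0.502 -0.256  0.092] [127 117 106]
side roll [ 0.645 -0.344  0.138] [195 185 168]
side bot [ 0.664 -0.428  0.107] [ 24  60 108]
green 513 [ 0.489 -0.269  0.097] [0.549 0.079 0.214] [ 0.499 -0.264  0.178]
  z 0.12 [ 0.5    -0.2637] [ 0.4928 -0.2669] [ 0.5082 -0.2602] 23
  z 0.14 [ 0.4995 -0.2643] [ 0.4894 -0.2681] [ 0.5117 -0.2569] 97
  z 0.16 [ 0.4994 -0.2636] [ 0.4896 -0.2672] [ 0.5098 -0.257 ] 100
  z 0.18 [ 0.4996 -0.2643] [ 0.4887 -0.2679] [ 0.5112 -0.2602] 98
  z 0.2 [ 0.499  -0.2644] [ 0.4886 -0.2686] [ 0.512  -0.2556] 129
  z 0.22 [ 0.5004 -0.2574] [ 0.49   -0.2658] [ 0.5105 -0.2467] 65
```

```bash
cat > m2.py <<'E'
from h import *
from m import rect
def top(W,z,c,r,tol=.004):
    m=(abs(W[...,2]-z)<tol)&(np.hypot(W[...,0]-c[0],W[...,1]-c[1])<r)
    m=m.astype(np.uint8); k,l,st,_=cv2.connectedComponentsWithStats(m); i=1+st[1:,4].argmax(); return W[l==i]
for n in ['scene','side']:
    W=np.load(n+'.npz')['W']
    P=top(W,.068,(.54,.06),.17);print(n,'ctl',len(P),rect(P),np.median(P[:,2]).round(4))
    P=top(W,.06,(.5,-.26),.08);print(n,'blk',len(P),rect(P),np.median(P[:,2]).round(4))
    for k,c,r in [('va',(.345,-.12),.035),('vb',(.66,-.2),.035),('gl',(.338,.195),.035),('w1',(.4,-.235),.05),('w2',(.4,-.32),.05),('roll',(.65,-.33),.08)]:
        m=(np.hypot(W[...,0]-c[0],W[...,1]-c[1])<r)&(W[...,2]>.02);Q=W[m];print(n,k,Q.min(0).round(3),Q.max(0).round(3))
    m=(np.hypot(W[...,0]-.565,W[...,1]-.1)<.05)&(W[...,2]>.125);Q=W[m];print(n,'ball',Q.mean(0).round(3),Q.min(0).round(3),Q.max(0).round(3))
    m=(np.hypot(W[...,0]-.545,W[...,1]-.08)<.03)&(abs(W[...,2]-.098)<.003);Q=W[m];print(n,'tab',len(Q),rect(Q))
    m=(W[...,2]>.125)&(np.hypot(W[...,0]-.495,W[...,1]+.26)<.03);print('grip',rect(W[m]))
E
python3 m2.py | grep -v "^side z\|^scene z"|tail -25
```

```text
z 0.18 [ 0.4996 -0.2643] [ 0.4887 -0.2679] [ 0.5112 -0.2602] 98
  z 0.2 [ 0.499  -0.2644] [ 0.4886 -0.2686] [ 0.512  -0.2556] 129
  z 0.22 [ 0.5004 -0.2574] [ 0.49   -0.2658] [ 0.5105 -0.2467] 65
scene ctl 1797 (array([568.8, 107.1]), array([187.2, 154.3]), 75.4) 0.0689
scene blk 332 (array([ 492.7, -225.3]), array([93.2, 46.5]), 26.7) 0.0606
scene va [ 0.334 -0.129  0.02 ] [ 0.358 -0.104  0.083]
scene vb [ 0.648 -0.208  0.021] [ 0.67  -0.188  0.083]
scene gl [0.325 0.189 0.02 ] [0.351 0.217 0.09 ]
scene w1 [ 0.391 -0.233  0.02 ] [ 0.416 -0.209  0.202]
scene w2 [ 0.393 -0.319  0.022] [ 0.418 -0.294  0.203]
scene roll [ 0.621 -0.409  0.02 ] [ 0.694 -0.284  0.143]
scene ball [0.577 0.107 0.145] [0.568 0.102 0.126] [0.588 0.118 0.16 ]
scene tab 27 (array([546.3,  83.8]), array([12.3, 24. ]), 79.0)
grip (array([ 498.2, -255.1]), array([23.7, 25.4]), 63.1)
side ctl 1604 (array([568.1, 106.4]), array([185.3, 150.5]), 75.2) 0.0688
side blk 1019 (array([ 501.7, -254.8]), array([80.5, 75.8]), 76.1) 0.0615
side va [ 0.336 -0.13   0.02 ] [ 0.361 -0.106  0.084]
side vb [ 0.65  -0.211  0.021] [ 0.673 -0.188  0.082]
side gl [0.33  0.184 0.021] [0.356 0.215 0.09 ]
side w1 [ 0.395 -0.234  0.02 ] [ 0.42  -0.21   0.202]
side w2 [ 0.397 -0.322  0.021] [ 0.422 -0.297  0.204]
side roll [ 0.624 -0.41   0.02 ] [ 0.693 -0.287  0.152]
side ball [0.578 0.105 0.144] [0.568 0.099 0.127] [0.588 0.116 0.156]
side tab 29 (array([544.9,  82.4]), array([14.9, 22.5]), 66.5)
grip (array([ 500.3, -257.5]), array([21.5, 24.3]), 76.4)
```

>>> {"name": "drive_tool", "arguments": {"plan": [[-0.036, -0.032, -0.008, 0, 0, 0, -1], [-0.036, -0.032, -0.008, 0, 0, 0, -1], [-0.036, -0.032, -0.008, 0, 0, 0, -1], [-0.036, -0.032, -0.008, 0, 0, 0, -1], [-0.036, -0.032, -0.008, 0, 0, 0, -1], [-0.036, -0.032, -0.008, 0, 0, 0, -1], [-0.036, -0.032, -0.008, 0, 0, 0, -1], [-0.036, -0.032, -0.008, 0, 0, 0, -1], [-0.036, -0.032, -0.008, 0, 0, 0, -1], [-0.036, -0.032, -0.008, 0, 0, 0, -1]]}}

```text
t: 1.1
tcp_pos: [0.4255, 0.203, 0.3255]
tool_rot: [0.127, 0.992, 0.0, -0.0]
force: [0.8, 0.1, 0.3]
finger_gap: 0.002
gripper_force: 0.0
```

>>> {"name": "drive_tool", "arguments": {"plan": [[-0.036, -0.034, -0.008, 0, 0, 0, -1], [-0.036, -0.034, -0.008, 0, 0, 0, -1], [-0.036, -0.034, -0.008, 0, 0, 0, -1], [0, 0, 0, 0, 0, 0, -1], [0, 0, 0, 0, 0, 0, -1]]}}

```text
t: 1.6
tcp_pos: [0.5038, 0.0783, 0.3487]
tool_rot: [0.128, 0.992, 0.0, -0.001]
force: [0.1, 0.5, -0.3]
finger_gap: -0.004
gripper_force: 0.0
```

Run:
```python
from h import *
s=manip.sense();print(s['t'],s['tcp_pos'].round(4),s['tool_rot'].round(4),s['q'].round(2))
im,W,d=snap('wrist');np.savez('w1',im=im,W=W);save('w1',cv2.resize(im,(800,600)));print(d['mount'].round(3))
```

```text
1.6 [0.5038 0.0783 0.3487] [ 1.280e-01  9.918e-01  2.000e-04 -7.000e-04] [-0.07  0.26  1.58  0.    1.31 -1.38]
[[-0.     0.948  0.319  0.082]
 [ 1.     0.    -0.001  0.   ]
 [-0.001  0.319 -0.948 -0.129]
 [ 0.     0.     0.     1.   ]]
```

View pics/w1.png

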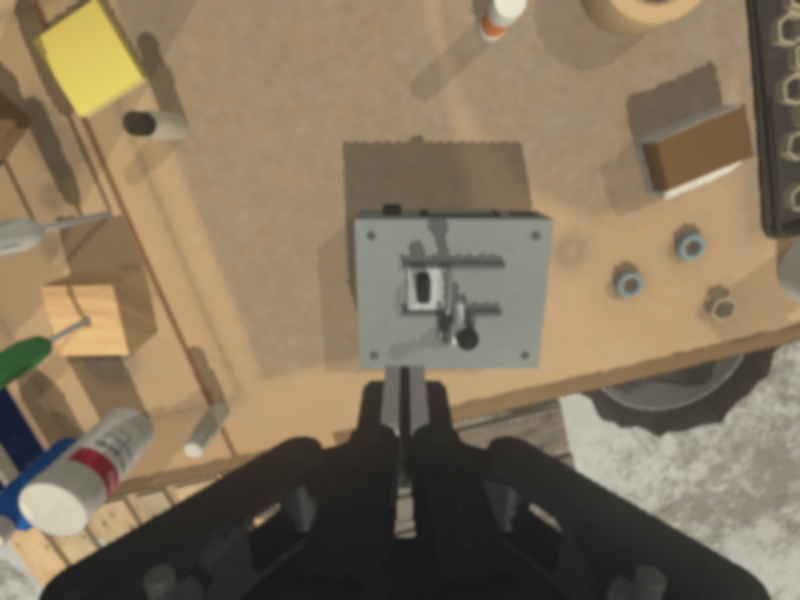

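The wrist view shows the case top spanning (355,215) to (550,368), the tab at (424,288) and the lever ball at (467,338). The driver shaft enters the block at (85,320).

```bash
cat > m3.py <<'E'
from h import *
import sys
def ctl(W,R0=.17):
    m=(abs(W[...,2]-.068)<.004)&(np.hypot(W[...,0]-.56,W[...,1]-.1)<R0)
    k,l,st,_=cv2.connectedComponentsWithStats(m.astype(np.uint8));i=1+st[1:,4].argmax();P=W[l==i]
    c,sz,a=cv2.minAreaRect((P[:,:2]*1000).astype(np.float32))
    if sz[0]<sz[1]: a-=90
    a=(a-90)%180; a=a-180 if a>90 else a
    ax=np.array([np.cos(np.radians(a)),np.sin(np.radians(a))]);ay=np.array([-ax[1],ax[0]])
    o=np.array(c)/1000-.010*ax-.022*ay
    print('ctl c',np.round(c,1),'sz',np.round(sz,1),'yaw',round(a,1),'org',o.round(4),'z',np.median(P[:,2]).round(4))
    return o,ax,ay
def loc(W,o,ax,ay): D=W[...,:2]-o; return np.stack([D@ax,D@ay,W[...,2]],-1)
if __name__=='__main__':
  for n in sys.argv[1:]:
    W=np.load(n+'.npz')['W']; o,ax,ay=ctl(W);L=loc(W,o,ax,ay)
    near=(abs(L[...,0])<.12)&(abs(L[...,1]-.02)<.09)
    for k,lo,hi in [('ball',.138,.165),('tab',.092,.102),('pl',.0715,.0745)]:
        Q=L[near&(L[...,2]>lo)&(L[...,2]<hi)]
        if len(Q): print(n,k,len(Q),'min',Q.min(0).round(4),'max',Q.max(0).round(4),'mean',Q.mean(0).round(4))
E
python3 m3.py scene side w1
python3 - <<'E'
from h import *
W=np.load('w1.npz')['W'];im=np.load('w1.npz')['im']
for u,v in [(424,288),(467,338),(424,275),(85,320),(80,325),(140,124),(200,440)]: print(u,v,W[int(v*.64),int(u*.64)].round(4))
E
```

```text
ctl c [568.8 107.1] sz [187.2 154.3] yaw -14.6 org [0.5536 0.0883] z 0.0689
scene ball 42 min [0.0091 0.0182 0.1389] max [0.0275 0.034  0.1596] mean [0.0161 0.0238 0.1496]
scene tab 74 min [-0.0177 -0.013   0.0921] max [0.0452 0.0388 0.102 ] mean [0.0161 0.0076 0.0967]
scene pl 185 min [-0.0655 -0.0663  0.0715] max [0.082  0.1091 0.0745] mean [0.0005 0.0186 0.0727]
ctl c [568.1 106.4] sz [185.3 150.5] yaw -14.8 org [0.5528 0.0877] z 0.0688
side ball 43 min [0.0095 0.0152 0.1382] max [0.025  0.0327 0.1556] mean [0.0185 0.0228 0.1486]
side tab 78 min [-0.017  -0.0159  0.0922] max [0.046  0.0427 0.102 ] mean [0.0155 0.0066 0.0965]
side pl 132 min [-0.0635 -0.064   0.0716] max [0.0827 0.1024 0.0745] mean [0.0132 0.0065 0.073 ]
ctl c [569.6 108.1] sz [181.1 150. ] yaw -14.6 org [0.5544 0.0893] z 0.068
w1 ball 152 min [0.0089 0.0181 0.1449] max [0.0238 0.0344 0.1561] mean [0.0156 0.0257 0.1517]
w1 tab 220 min [-0.0179 -0.0114  0.092 ] max [0.0477 0.0392 0.1017] mean [0.0103 0.0033 0.0967]
w1 pl 694 min [-0.0506 -0.0504  0.0715] max [0.0679 0.0981 0.0745] mean [0.0046 0.0069 0.073 ]
424 288 [0.5431 0.0861 0.0986]
467 338 [0.574  0.11   0.1527]
424 275 [0.5358 0.0885 0.0856]
85 320 [ 0.5001 -0.2518  0.061 ]
80 325 [ 0.5029 -0.2506  0.0718]
140 124 [ 0.3491 -0.1101  0.0774]
200 440 [ 0.6566 -0.1876  0.0693]
```

>>> {"name": "drive_tool", "arguments": {"plan": [[-0.004, 0.0125, 0.04, 0, 0, 0, -1], [-0.004, 0.0125, 0.04, 0, 0, 0, -1], [-0.004, 0.0125, 0.04, 0, 0, 0, -1], [-0.004, 0.0125, 0.04, 0, 0, 0, -1], [0, 0, 0.04, 0, 0, 0, -1], [0, 0, 0.021, 0, 0, 0, -1], [0, 0, 0, 0, 0, 0, -1]]}}

```text
t: 2.35
tcp_pos: [0.5278, 0.1255, 0.125]
tool_rot: [0.125, 0.992, -0.001, -0.005]
force: [0.1, -0.3, 0.4]
finger_gap: 0.006
gripper_force: 0.0
```

>>> {"name": "drive_tool", "arguments": {"plan": [[-0.008, 0, 0, 0, 0, 0, -1], [-0.008, 0, 0, 0, 0, 0, -1], [-0.008, 0, 0, 0, 0, 0, -1], [-0.008, 0, 0, 0, 0, 0, -1], [-0.008, 0, 0, 0, 0, 0, -1], [-0.008, 0, 0, 0, 0, 0, -1]]}}

```text
t: 2.95
tcp_pos: [0.5785, 0.1115, 0.1286]
tool_rot: [0.127, 0.992, 0.0, -0.0]
force: [-1.8, 0.7, 1.6]
finger_gap: 0.0
gripper_force: 1.0
```

>>> {"name": "drive_tool", "arguments": {"plan": [[-0.007, 0, 0, 0, 0, 0, -1], [-0.007, 0, 0, 0, 0, 0, -1], [-0.007, 0, 0, 0, 0, 0, -1], [-0.006, 0, 0, 0, 0, 0, -1], [0, 0, 0, 0, 0, 0, -1], [0, 0, 0, 0, 0, 0, -1]]}}

```text
t: 3.55
tcp_pos: [0.6055, 0.1047, 0.1283]
tool_rot: [0.127, 0.992, -0.0, 0.001]
force: [-0.9, 0.3, -0.7]
finger_gap: -0.0
gripper_force: 0.2
```

```bash
cat > l.py <<'E'
from m3 import *
s=manip.sense();p=s['tcp_pos'];print('t',s['t'],p.round(4),s['force'].round(1))
im,W,d=snap(sys.argv[1]);np.savez(sys.argv[2],im=im,W=W);save(sys.argv[2],cv2.resize(im[60:330,200:480] if len(sys.argv)>3 else im,(800,600)))
o=np.array([.554,.089]);a=np.radians(-14.6);ax=np.array([np.cos(a),np.sin(a)]);ay=np.array([-ax[1],ax[0]])
print('tcp local',((p[:2]-o)@ax).round(4),((p[:2]-o)@ay).round(4))
L=loc(W,o,ax,ay);Q=L[(L[...,0]>.06)&(L[...,0]<.13)&(abs(L[...,1]-.027)<.02)&(L[...,2]>.112)&(L[...,2]<.15)]
if len(Q):print('ball',len(Q),Q.min(0).round(4),Q.max(0).round(4))
E
python3 l.py side s2
```

```text
t 3.55 [0.6055 0.1047 0.1283] [-0.9  0.3 -0.7]
tcp local 0.0459 0.0281
ball 68 [0.0601 0.0163 0.1135] [0.0852 0.0291 0.147 ]
```

>>> {"name": "drive_tool", "arguments": {"plan": [[-0.003, 0, 0, 0, 0, 0, -1], [-0.003, 0, 0, 0, 0, 0, -1], [0, 0, 0, 0, 0, 0, -1]]}}

```text
t: 3.9
tcp_pos: [0.6105, 0.1034, 0.1283]
tool_rot: [0.127, 0.992, 0.0, 0.0]
force: [-1.6, 1.1, 0.5]
finger_gap: 0.002
gripper_force: 0.8
```

>>> {"name": "drive_tool", "arguments": {"plan": [[-0.003, 0, 0, 0, 0, 0, -1], [0, 0, 0, 0, 0, 0, -1]]}}

```text
t: 4.1
tcp_pos: [0.612, 0.103, 0.1282]
tool_rot: [0.127, 0.992, 0.0, -0.001]
force: [-4.8, 1.2, 2.5]
finger_gap: 0.001
gripper_force: 2.4
```

>>> {"name": "drive_tool", "arguments": {"plan": [[-0.003, 0, 0, 0, 0, 0, -1], [0, 0, 0, 0, 0, 0, -1]]}}

```text
t: 4.3
tcp_pos: [0.6124, 0.1028, 0.128]
tool_rot: [0.127, 0.992, 0.0, -0.004]
force: [-8.9, 2.9, 5.5]
finger_gap: -0.002
gripper_force: 5.1
```

```bash
python3 l.py side s3 c
```

```text
t 4.3 [0.6124 0.1028 0.128 ] [-8.9  2.9  5.5]
tcp local 0.0531 0.0281
ball 83 [0.06   0.0154 0.1128] [0.0906 0.0272 0.1489]
```

View pics/s3.png

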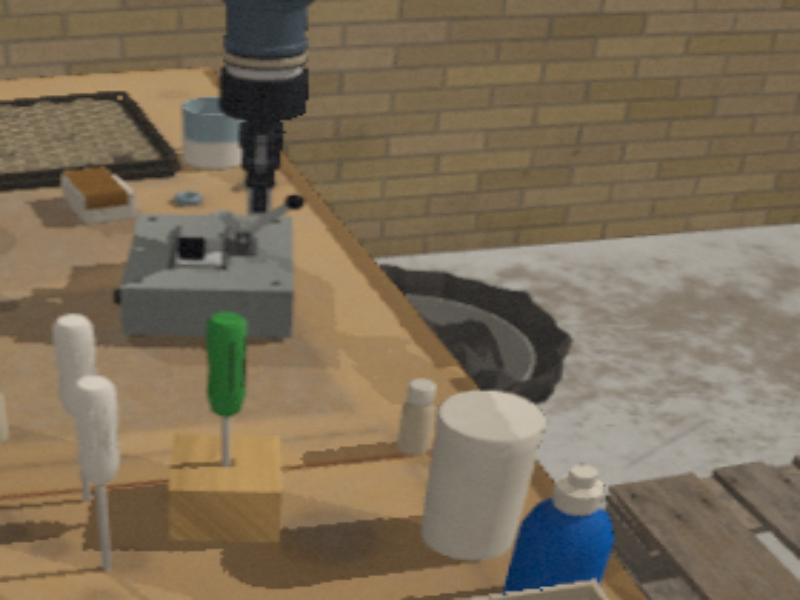

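The view shows the lever leaning fully to the right, with the ball at (293,202) against its stop, so it is flipped. Next is the shutter.

>>> {"name": "drive_tool", "arguments": {"plan": [[0.01, 0, -0.015, 0, 0, 0, -1], [0.02, -0.02, -0.015, 0, 0, 0, -1], [0.02, -0.025, 0, 0, 0, 0, -1], [0.01, -0.021, 0, 0, 0, 0, -1], [0, 0, 0.03, 0, 0, 0, -1], [0, 0, 0.03, 0, 0, 0, -1], [0, 0, 0, 0, 0, 0, -1]]}}

```text
t: 5.05
tcp_pos: [0.5404, 0.0525, 0.0958]
tool_rot: [0.127, 0.992, -0.0, -0.002]
force: [-0.7, 0.5, -0.2]
finger_gap: 0.0
gripper_force: 0.0
```

>>> {"name": "drive_tool", "arguments": {"plan": [[0, 0.008, 0, 0, 0, 0, -1], [0, 0.008, 0, 0, 0, 0, -1], [0, 0.008, 0, 0, 0, 0, -1], [0, 0.008, 0, 0, 0, 0, -1], [0, 0.008, 0, 0, 0, 0, -1], [0, 0, 0, 0, 0, 0, -1]]}}

```text
t: 5.65
tcp_pos: [0.5518, 0.0933, 0.0987]
tool_rot: [0.126, 0.992, 0.0, 0.001]
force: [0.3, -0.0, -0.5]
finger_gap: -0.002
gripper_force: 0.0
```

```bash
python3 l.py side s4 c
```

```text
t 5.65 [0.5518 0.0933 0.0987] [ 0.3 -0.  -0.5]
tcp local -0.0032 0.0036
ball 70 [0.0602 0.0161 0.1126] [0.0905 0.0306 0.1408]
```

>>> {"name": "drive_tool", "arguments": {"plan": [[0, 0.006, 0, 0, 0, 0, -1], [0, 0.005, 0, 0, 0, 0, -1], [0, 0.004, 0, 0, 0, 0, -1], [0, 0, 0, 0, 0, 0, -1]]}}

```text
t: 6.1
tcp_pos: [0.5545, 0.1056, 0.0981]
tool_rot: [0.126, 0.992, -0.001, -0.001]
force: [-2.1, -4.2, 1.1]
finger_gap: 0.002
gripper_force: 2.4
```

>>> {"name": "drive_tool", "arguments": {"plan": [[0, 0.004, 0, 0, 0, 0, -1], [0, 0.003, 0, 0, 0, 0, -1], [0, 0, 0, 0, 0, 0, -1]]}}

```text
t: 6.4
tcp_pos: [0.5548, 0.1067, 0.0983]
tool_rot: [0.124, 0.992, -0.006, -0.002]
force: [-5.1, -23.9, 5.8]
finger_gap: -0.001
gripper_force: 12.6
```

>>> {"name": "drive_tool", "arguments": {"plan": [[0, 0.003, 0, 0, 0, 0, -1], [0, 0, 0, 0, 0, 0, -1]]}}

```text
t: 6.6
tcp_pos: [0.5548, 0.1071, 0.0984]
tool_rot: [0.123, 0.992, -0.008, -0.003]
force: [-6.2, -32.7, 7.9]
finger_gap: 0.0
gripper_force: 16.9
```

>>> {"name": "drive_tool", "arguments": {"plan": [[0, -0.02, 0, 0, 0, 0, -1], [0, -0.01, -0.04, 0, 0, 0, -1], [0.01, -0.01, -0.045, 0, 0, 0, -1], [0.015, -0.01, -0.045, 0, 0, 0, -1], [0.015, 0, -0.045, 0, 0, 0, -1], [0, 0, -0.045, 0, 0, 0, -1], [0, 0, 0, 0, 0, 0, 1], [0, 0, 0, 0, 0, 0, 1]]}}

```text
t: 7.4
tcp_pos: [0.5068, 0.0779, 0.3195]
tool_rot: [0.127, 0.992, 0.0, 0.002]
force: [-0.7, 0.1, -1.1]
finger_gap: 0.33
gripper_force: 0.0
```

```bash
python3 l.py wrist w2 c; python3 m3.py w2
```

```text
t 7.4 [0.5068 0.0779 0.3195] [-0.7  0.1 -1.1]
tcp local -0.0429 -0.0226
ctl c [569.6 108.2] sz [181.3 150. ] yaw -14.7 org [0.5543 0.0894] z 0.068
w2 tab 377 min [-0.0179  0.0092  0.092 ] max [0.0521 0.0414 0.102 ] mean [0.018  0.0298 0.0969]
w2 pl 840 min [-0.0517 -0.0559  0.0715] max [0.0516 0.0965 0.0745] mean [0.0044 0.0337 0.0731]
```

View pics/w2.png

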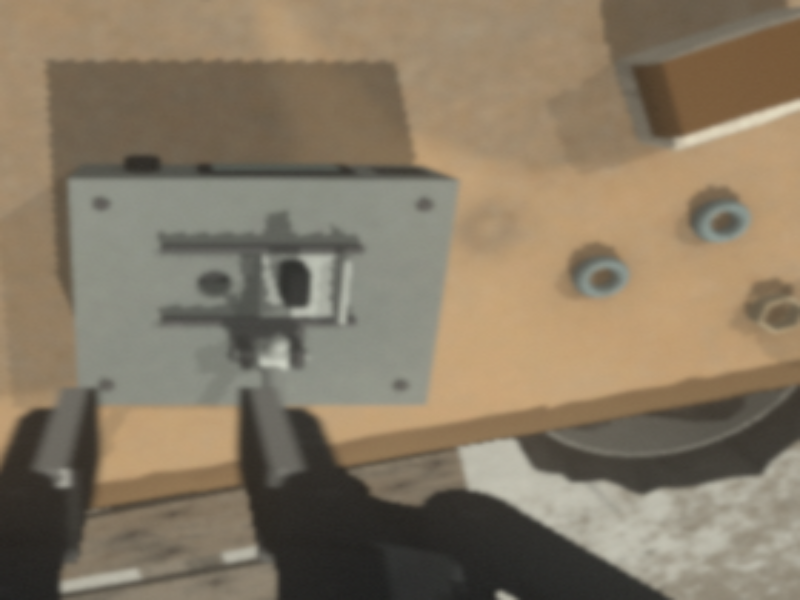

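The crop shows the open port at (214,283) and the shutter and tab moved right, with the tab at (293,283). The flipped lever is at (275,350).

>>> {"name": "drive_tool", "arguments": {"plan": [[-0.0045, -0.0465, 0, 0, 0, 0, 1], [-0.0045, -0.0465, 0, 0, 0, 0, 1], [-0.0045, -0.0465, 0, 0, 0, 0, 1], [-0.0045, -0.0465, 0, 0, 0, 0, 1], [-0.0045, -0.0465, 0, 0, 0, 0, 1], [-0.0045, -0.0465, 0, 0, 0, 0, 1], [-0.0045, -0.0465, 0, 0, 0, 0, 1], [0, 0, 0, 0, 0, 0, 1], [0, 0, 0, 0, 0, 0, 1]]}}

```text
t: 8.35
tcp_pos: [0.4541, -0.2456, 0.3159]
tool_rot: [0.128, 0.992, 0.002, -0.002]
force: [0.1, 0.5, 0.5]
finger_gap: 1.002
gripper_force: 0.0
```

```bash
cat > port.py <<'E'
from h import *
d=np.load('w2.npz');W=d['W'];u,v=274.9,187.3
# fit plane map pixel->world on case top around the port
vv,uu=np.mgrid[165:210,250:300];P=W[165:210,250:300].reshape(-1,3);m=abs(P[:,2]-.068)<.0025
U=np.c_[uu.ravel()-u,vv.ravel()-v][m];A=np.c_[np.ones(m.sum()),U,U**2,U[:,:1]*U[:,1:]]
print('port',np.linalg.lstsq(A,P[m][:,:2],rcond=None)[0][0].round(4))
g=cv2.cvtColor(d['im'],cv2.COLOR_RGB2GRAY)[175:200,262:288]; q=g<60; ys,xs=np.nonzero(g<g.min()+15);print('dark centroid',xs.mean()+262,ys.mean()+175,len(xs))
E
python3 port.py; python3 l.py wrist w3
python3 - <<'E'
from h import *
d=np.load('w3.npz');W=d['W'];im=d['im'];hsv=cv2.cvtColor(im,cv2.COLOR_RGB2HSV)
g=(hsv[...,0]>45)&(hsv[...,0]<80)&(hsv[...,1]>120)&np.isfinite(W[...,0])&(W[...,2]>.1);P=W[g]
for lo in (.12,.15,.18,.205):
    Q=P[(P[:,2]>lo)&(P[:,2]<lo+.03)]
    if len(Q)>5: print(lo,len(Q),Q.min(0).round(4),Q.max(0).round(4),cv2.minAreaRect((Q[:,:2]*1000).astype(np.float32)))
m=(abs(W[...,2]-.06)<.003)&(np.hypot(W[...,0]-.5,W[...,1]+.255)<.08)
print(cv2.minAreaRect((W[m][:,:2]*1000).astype(np.float32)))
E
```

```text
port [0.5538 0.0898]
dark centroid 275.07894736842104 186.5263157894737 38
t 8.35 [ 0.4541 -0.2456  0.3159] [0.1 0.5 0.5]
tcp local -0.0123 -0.349
((502.73797607421875, -254.6024932861328), (74.99858093261719, 75.44520568847656), 76.44752502441406)
```

View pics/w3.png

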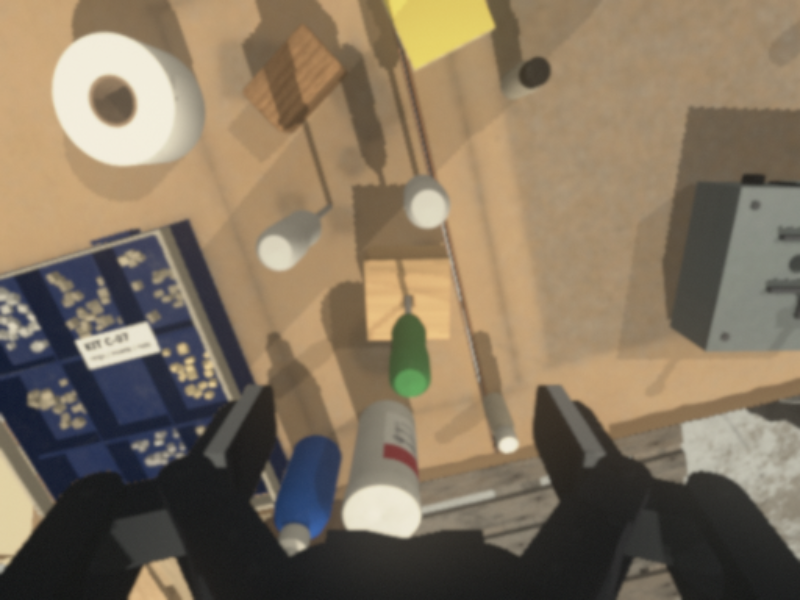

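The view shows the driver from above, with its handle top at about (410,380) and its shaft entering the block at (407,303). The fingers straddle it symmetrically.

```bash
cat > ray.py <<'E'
from h import *
def ray(d,s,u,v,z):
    im=d['image'];h=im.shape[0];f=h/2/np.tan(np.radians(d['fov_y'])/2);K=np.array([[f,0,d['cx']],[0,f,d['cy']],[0,0,1]])
    p=cv2.undistortPoints(np.array([[[u,v]]],float),K,np.array([d['k1'],0,0,0.]))[0,0]
    E=d['extrinsics'];r=E[:3,:3]@np.array([p[0],-p[1],-1]);c=E[:3,3];return c+r*(z-c[2])/r[2]
E
python3 - <<'E'
from ray import *
im,W,d=snap('wrist')
hsv=cv2.cvtColor(im,cv2.COLOR_RGB2HSV);g=((hsv[...,0]>40)&(hsv[...,0]<85)&(hsv[...,1]>90)).astype(np.uint8)
k,l,st,c=cv2.connectedComponentsWithStats(g);i=1+st[1:,4].argmax();print(st[i],c[i]);m=l==i
print('depth valid',np.isfinite(W[m][:,0]).sum(),np.nanmin(W[m],0).round(4),np.nanmax(W[m],0).round(4))
for r in range(200,254,8):
    xs=np.nonzero(m[r])[0]; print(r,xs.min() if len(xs) else 0,xs.max() if len(xs) else 0,end='; ')
for u,v in [(410,383),(410,375)]: print(ray(d,0,u*.64,v*.64,.212).round(4))
print(ray(d,0,407*.64,310*.64,.1).round(4))
s=manip.sense();print(s['tcp_pos'])
E
```

```text
[ 249  202   25   52 1001] [260.3966034  229.81218781]
depth valid 1000 [ 0.4887 -0.2934 -0.0015] [ 0.6301 -0.242   0.2135]
200 0 0; 208 254 267; 216 252 269; 224 250 270; 232 249 272; 240 249 272; 248 250 271; [ 0.5018 -0.2525  0.212 ]
[ 0.4968 -0.2512  0.212 ]
[ 0.4977 -0.2521  0.1   ]
[ 0.45459551 -0.2438723   0.316697  ]
```

```bash
cat > grn.py <<'E'
from ray import *
im,W,d=snap('wrist');s=manip.sense()
hsv=cv2.cvtColor(im,cv2.COLOR_RGB2HSV);g=(hsv[...,0]>40)&(hsv[...,0]<85)&(hsv[...,1]>90);P=W[g];print(s['t'],s['tcp_pos'].round(4))
print('topz',np.percentile(P[:,2],[50,90,98]).round(4))
zt=np.percentile(P[:,2],98)
Q=P[P[:,2]>zt-.007]; T=(Q[:,:2]-s['tcp_pos'][:2])@R.from_quat(s['tool_rot']).as_matrix()[:2,:2]
print('top',len(Q),cv2.minAreaRect((Q[:,:2]*1000).astype(np.float32)),'tool',T.min(0).round(4),T.max(0).round(4))
for lo in (.125,.145,.165,.185):
    Q=P[abs(P[:,2]-lo)<.01]; T=(Q[:,:2]-s['tcp_pos'][:2])@R.from_quat(s['tool_rot']).as_matrix()[:2,:2]
    if len(Q)>3: print(lo,len(Q),'tool',T.min(0).round(4),T.max(0).round(4))
E
python3 grn.py
```

```text
8.5 [ 0.4549 -0.2436  0.3171]
topz [nan nan nan]Traceback (most recent call last):
  File "grn.py", line 7, in <module>
    print('top',len(Q),cv2.minAreaRect((Q[:,:2]*1000).astype(np.float32)),'tool',T.min(0).round(4),T.max(0).round(4))
                                                                                 ~~~~~^^^
    return umr_minimum(a, axis, None, out, keepdims, initial, where)
ValueError: zero-size array to reduction operation minimum which has no identity
```

```bash
sed -i 's/;P=W\[g\];/;P=W[g];P=P[P[:,2]>.11];/' grn.py; python3 grn.py
```

```text
8.55 [ 0.4551 -0.2436  0.3175]
topz [0.2035 0.2115 0.2121]
top 479 ((500.7821044921875, -254.23654174804688), (22.92995262145996, 22.13565444946289), 67.00552368164062) tool [-0.0587 -0.0101] [-0.0356  0.012 ]
0.125 5 tool [-0.0373 -0.0011] [-0.036   0.0047]
0.145 105 tool [-0.0422 -0.0076] [-0.0354  0.0112]
0.165 120 tool [-0.0427 -0.0083] [-0.0357  0.0108]
0.185 177 tool [-0.0415 -0.0097] [-0.0348  0.0118]
```

>>> {"name": "drive_tool", "arguments": {"plan": [[-0.024, 0.0005, 0, 0, 0, 0, 1], [-0.023, 0.0005, 0, 0, 0, 0, 1], [0, 0, 0.03, 0, 0, 0, 1], [0, 0, 0, 0, 0, 0, 1], [0, 0, 0, 0, 0, 0, 1], [0, 0, 0, 0, 0, 0, 1]]}}

```text
t: 9.15
tcp_pos: [0.5011, -0.2557, 0.2893]
tool_rot: [0.126, 0.992, -0.0, 0.001]
force: [-0.5, 0.7, 0.5]
finger_gap: 0.998
gripper_force: 0.0
```

Run:
```python
from h import *
s=manip.sense();M=R.from_quat(s['tool_rot']).as_matrix();print(s['tcp_pos'].round(4),M.T@(np.array([.501,-.2545,.165])-s['tcp_pos']),M.round(3))
```

```text
[ 0.5011 -0.2557  0.2893] [0.00055204 0.00120003 0.12426334] [[-0.968  0.25   0.001]
 [ 0.25   0.968 -0.001]
 [-0.001 -0.001 -1.   ]]
```

>>> {"name": "drive_tool", "arguments": {"plan": [[0, 0.001, 0.03, 0, 0, 0, 1], [0, 0, 0.03, 0, 0, 0, 1], [0, 0, 0.03, 0, 0, 0, 1], [0, 0, 0.02, 0, 0, 0, 1], [0, 0, 0.014, 0, 0, 0, 1], [0, 0, 0, 0, 0, 0, 1], [0, 0, 0, 0, 0, 0, 1]]}}

```text
t: 9.85
tcp_pos: [0.5016, -0.2556, 0.1653]
tool_rot: [0.127, 0.992, -0.0, 0.001]
force: [0.4, -0.4, -0.4]
finger_gap: 0.997
gripper_force: 0.0
```

>>> {"name": "drive_tool", "arguments": {"plan": [[0, 0, 0, 0, 0, 0, -1], [0, 0, 0, 0, 0, 0, -1], [0, 0, 0, 0, 0, 0, -1], [0, 0, 0, 0, 0, 0, -1], [0, 0, 0, 0, 0, 0, -1], [0, 0, 0, 0, 0, 0, -1], [0, 0, 0, 0, 0, 0, -1], [0, 0, 0, 0, 0, 0, -1]], "newtons": 70}}

```text
t: 10.65
tcp_pos: [0.5013, -0.2553, 0.1647]
tool_rot: [0.127, 0.992, -0.0, 0.0]
force: [-0.0, -0.1, 5.6]
finger_gap: 0.252
gripper_force: 67.6
```

>>> {"name": "drive_tool", "arguments": {"plan": [[0, 0, -0.015, 0, 0, 0, -1], [0, 0, -0.015, 0, 0, 0, -1], [0, 0, -0.015, 0, 0, 0, -1], [0, 0, -0.015, 0, 0, 0, -1], [0, 0, -0.02, 0, 0, 0, -1], [0, 0, -0.02, 0, 0, 0, -1], [0, 0, -0.02, 0, 0, 0, -1], [0, 0, 0, 0, 0, 0, -1], [0, 0, 0, 0, 0, 0, -1]]}}

```text
t: 11.55
tcp_pos: [0.5007, -0.255, 0.2835]
tool_rot: [0.127, 0.992, 0.0, -0.0]
force: [-0.2, -0.7, -1.3]
finger_gap: 0.252
gripper_force: 67.8
```

Run:
```python
from h import *
s=manip.sense();print(s['tcp_pos'].round(4),s['finger_gap'],s['force'].round(1))
M=R.from_quat(s['tool_rot']).as_matrix();E=M[:2,:2]
for n in ['scene','side']:
    im,W,d=snap(n);np.savez(n+'L',im=im,W=W)
    if n=='side': save('sideL',cv2.resize(im[120:330,200:480],(800,600)))
    D=(W-s['tcp_pos'])@M   # tool coords
    for lo,hi in [(.025,.045),(.045,.065),(.065,.085),(.085,.105),(.105,.125),(.125,.145),(.145,.16)]:
        m=(np.hypot(D[...,0],D[...,1])<.02)&(D[...,2]>lo)&(D[...,2]<hi);Q=D[m]
        if len(Q): print(n,lo,len(Q),np.median(Q,0).round(4),Q.min(0).round(4),Q.max(0).round(4))
```

```text
[ 0.5007 -0.255   0.2835] 0.2519759362100936 [-0.2 -0.7 -1.3]
scene 0.025 80 [ 0.0099 -0.0051  0.0331] [-0.0056 -0.0117  0.0251] [0.0157 0.0082 0.0442]
scene 0.045 18 [0.0027 0.0001 0.0576] [-0.0011 -0.0072  0.0451] [0.0089 0.0036 0.0648]
scene 0.065 23 [0.0026 0.001  0.0751] [-0.0021 -0.0028  0.0672] [0.0061 0.0043 0.0841]
scene 0.085 20 [0.0026 0.0004 0.0934] [-0.0021 -0.0027  0.0865] [0.0056 0.0027 0.1048]
scene 0.105 22 [0.0019 0.0012 0.1148] [-0.0012 -0.0021  0.1051] [0.005  0.0038 0.1248]
scene 0.125 19 [0.0023 0.0006 0.1365] [-0.0007 -0.0008  0.1264] [0.004  0.0042 0.1439]
scene 0.145 6 [0.0018 0.0002 0.1467] [-0.0016 -0.0013  0.1463] [0.0045 0.0009 0.1502]
side 0.025 112 [ 0.0012 -0.0094  0.0339] [-0.0105 -0.0142  0.0253] [ 0.0137 -0.0009  0.0447]
side 0.045 26 [ 0.0013 -0.003   0.0561] [-0.0056 -0.0097  0.0452] [ 0.0084 -0.0001  0.0644]
side 0.065 26 [ 0.0012 -0.0018  0.0757] [-0.0007 -0.0045  0.0653] [0.0031 0.0001 0.0841]
side 0.085 27 [ 0.001 -0.002  0.093] [-0.0008 -0.0036  0.085 ] [ 0.0029 -0.0002  0.103 ]
side 0.105 29 [ 0.0008 -0.0009  0.1151] [-0.0011 -0.0042  0.1053] [0.0028 0.0014 0.1248]
side 0.125 25 [ 0.0006 -0.0015  0.136 ] [-0.0013 -0.0033  0.1257] [0.0025 0.0021 0.1449]
side 0.145 8 [ 0.0006 -0.0004  0.1486] [-0.0014 -0.002   0.1457] [0.0025 0.0009 0.1514]
```

View pics/sideL.png

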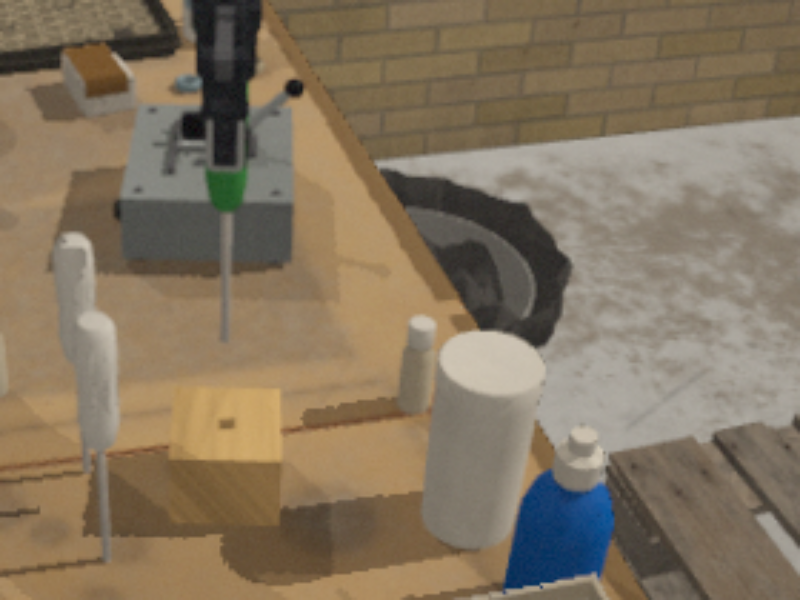

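The driver is gripped and hanging vertically, with its tip at (225,340) clear of the block, and the lever is still flipped at (293,88). Next I move over the port.

>>> {"name": "drive_tool", "arguments": {"plan": [[0.0042, 0.0432, 0, 0, 0, 0, -1], [0.0042, 0.0432, 0, 0, 0, 0, -1], [0.0042, 0.0432, 0, 0, 0, 0, -1], [0.0042, 0.0432, 0, 0, 0, 0, -1], [0.0042, 0.0432, 0, 0, 0, 0, -1], [0.0042, 0.0432, 0, 0, 0, 0, -1], [0.0042, 0.0432, 0, 0, 0, 0, -1], [0.0042, 0.0432, 0.02, 0, 0, 0, -1], [0, 0, 0.015, 0, 0, 0, -1], [0, 0, 0, 0, 0, 0, -1]]}}

```text
t: 12.65
tcp_pos: [0.5528, 0.0893, 0.2457]
tool_rot: [0.125, 0.992, -0.0, -0.004]
force: [0.4, -1.0, -1.8]
finger_gap: 0.246
gripper_force: 68.4
```

>>> {"name": "drive_tool", "arguments": {"plan": [[0, 0, 0, 0, 0, 0, -1], [0, 0, 0, 0, 0, 0, -1], [0, 0, 0, 0, 0, 0, -1], [0, 0, 0, 0, 0, 0, -1]]}}

```text
t: 13.05
tcp_pos: [0.5557, 0.0869, 0.2499]
tool_rot: [0.127, 0.992, 0.0, 0.001]
force: [-1.4, 0.2, -0.9]
finger_gap: 0.247
gripper_force: 68.4
```

Run:
```python
from m3 import *
s=manip.sense();print(s['tcp_pos'].round(4),s['finger_gap'],s['force'].round(1))
M=R.from_quat(s['tool_rot']).as_matrix();print('err tool',M.T@(np.array([.5545,.0878,0])-s['tcp_pos']))
for n in ['scene','side','wrist']:
    im,W,d=snap(n);np.savez(n+'P',im=im,W=W)
    if n=='wrist': save('wP',cv2.resize(im,(800,600))) 
    try: o,_,_=ctl(W)
    except Exception as e: print(e)
    D=(W-[.554,.089,0]);m=(np.hypot(D[...,0],D[...,1])<.015)&(abs(W[...,2]-.115)<.01);Q=D[m]
    if len(Q): print(n,len(Q),np.median(Q,0).round(4),Q.min(0).round(4),Q.max(0).round(4))
```

```text
[0.5557 0.0869 0.2499] 0.2470310372946004 [-1.4  0.2 -0.9]
err tool [0.00174731 0.00046917 0.24992442]
ctl c [569.  107.6] sz [186.2 154.7] yaw -14.3 org [0.5538 0.0887] z 0.069
scene 14 [ 0.002  -0.0025  0.1163] [ 0.     -0.005   0.1071] [0.0061 0.0017 0.1229]
ctl c [567.4 104.9] sz [184.3 150.3] yaw -14.5 org [0.5522 0.0861] z 0.0687
side 23 [ 0.0013 -0.0044  0.1166] [-0.0013 -0.007   0.1058] [0.0051 0.0007 0.1247]
ctl c [569.2 108.2] sz [181.6 149.1] yaw -14.7 org [0.5539 0.0895] z 0.0679
wrist 35 [ 0.0004 -0.0014  0.1146] [-1.00e-04 -3.70e-03  1.06e-01] [0.0018 0.0011 0.1238]
```

View pics/wP.png

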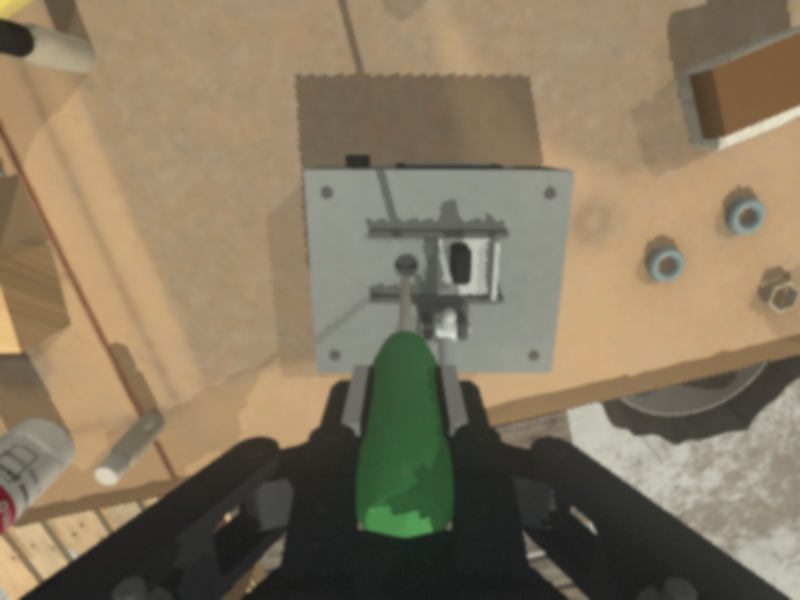

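The view shows the shaft coming down at (405,275), nearly over the port at (406,263). All three cameras put it about 3 mm too far toward the controller's +x, so I correct that and descend.

>>> {"name": "drive_tool", "arguments": {"plan": [[0.003, 0.0005, 0, 0, 0, 0, -1], [0, 0, 0, 0, 0, 0, -1], [0, 0, 0.01, 0, 0, 0, -1], [0, 0, 0.01, 0, 0, 0, -1], [0, 0, 0.01, 0, 0, 0, -1], [0, 0, 0.01, 0, 0, 0, -1], [0, 0, 0, 0, 0, 0, -1], [0, 0, 0, 0, 0, 0, -1]]}}

```text
t: 14.0
tcp_pos: [0.5524, 0.089, 0.2086]
tool_rot: [0.127, 0.992, -0.0, -0.001]
force: [-0.4, -0.0, -1.3]
finger_gap: 0.251
gripper_force: 68.4
```

>>> {"name": "drive_tool", "arguments": {"plan": [[0, 0, 0.01, 0, 0, 0, -1], [0, 0, 0.01, 0, 0, 0, -1], [0, 0, 0.006, 0, 0, 0, -1], [0, 0, 0.004, 0, 0, 0, -1], [0, 0, 0, 0, 0, 0, -1], [0, 0, 0, 0, 0, 0, -1]]}}

```text
t: 14.6
tcp_pos: [0.5522, 0.089, 0.1794]
tool_rot: [0.126, 0.992, -0.0, -0.001]
force: [-1.8, -1.4, 1.3]
finger_gap: 0.249
gripper_force: 68.6
```

>>> {"name": "drive_tool", "arguments": {"plan": [[0, 0, 0.002, 0, 0, 0, -1], [0, 0, 0.001, 0, 0, 0, -1], [0, 0, 0, 0, 0, 0, -1], [0, 0, 0, 0, 0, 0, -1]]}}

```text
t: 15.0
tcp_pos: [0.5524, 0.089, 0.1764]
tool_rot: [0.127, 0.992, -0.0, -0.0]
force: [-1.7, -0.0, 3.6]
finger_gap: 0.247
gripper_force: 68.8
```

>>> {"name": "drive_tool", "arguments": {"plan": [[0, 0, 0.002, 0, 0, 0, -1], [0, 0, 0.002, 0, 0, 0, -1], [0, 0, 0, 0, 0, 0, -1], [0, 0, 0, 0, 0, 0, -1]]}}

```text
t: 15.4
tcp_pos: [0.5529, 0.089, 0.1744]
tool_rot: [0.126, 0.992, -0.0, 0.001]
force: [-4.4, -0.4, 15.1]
finger_gap: 0.251
gripper_force: 70.8
```

>>> {"name": "drive_tool", "arguments": {"plan": [[0, 0, 0, 0, 0, 0, -1], [0, 0, 0, 0, 0, 0, -1], [0, 0, 0, 0, 0, 0, -1], [0, 0, 0, 0, 0, 0, -1], [0, 0, 0, 0, 0, 0, -1]]}}

```text
t: 15.9
tcp_pos: [0.5529, 0.089, 0.1744]
tool_rot: [0.126, 0.992, -0.0, 0.001]
force: [-4.5, -0.6, 15.9]
finger_gap: 0.249
gripper_force: 70.8
```

```bash
python3 l.py side fin; python3 m3.py fin
```

```text
t 15.9 [0.5529 0.089  0.1744] [-4.5 -0.6 15.9]
tcp local -0.0011 -0.0003
ball 68 [0.0603 0.0142 0.1131] [0.0906 0.029  0.1409]
ctl c [567.5 103.9] sz [183.2 150.4] yaw -14.8 org [0.5522 0.0852] z 0.0688
fin ball 93 min [-0.0117 -0.0183  0.138 ] max [0.0883 0.0313 0.1648] mean [ 0.0077 -0.004   0.1506]
fin tab 82 min [-0.0172 -0.0028  0.0921] max [0.0561 0.0453 0.1015] mean [0.0206 0.0269 0.097 ]
fin pl 121 min [-0.0636 -0.0568  0.0715] max [0.0805 0.105  0.0745] mean [0.0149 0.0287 0.073 ]
```

View pics/fin.png

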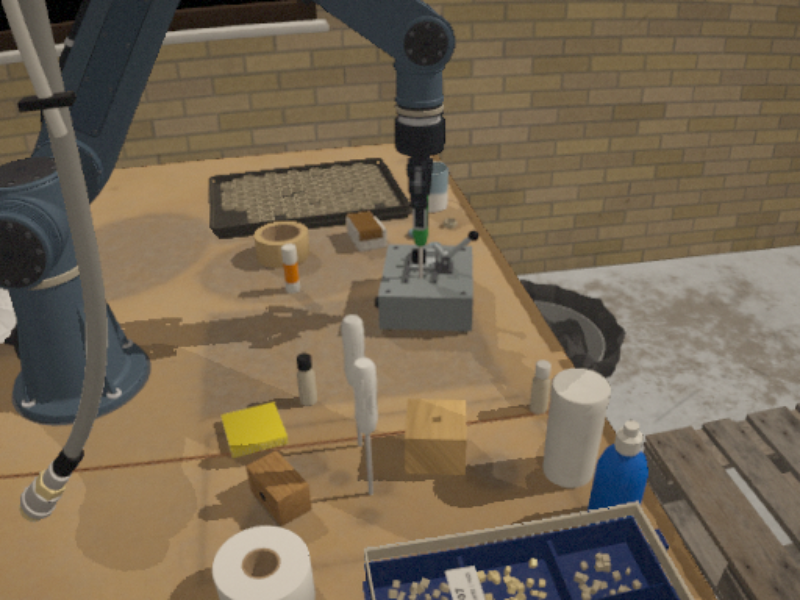

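The driver is down through the port at (420,260), the lever is flipped at (473,236), and both vials and the glue stick are still standing.

```bash
python3 -c "
from station import manip
print(manip.sign_off())"
```

```text
the job is handed in; nothing more can be done
None
```

The job is handed in, though the sign-off returned no verdict: lever flipped to its stop, shutter pushed fully open, button pressed to its end at about 16 N with the screwdriver still gripped at about 70 N, and both vials and the glue stick still standing.

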